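# Zero the colour checker and hold the reference glass in its light path

### The job

Zero the colour checker by pushing its sprung plunger all the way down while the reference glass (the tall one) is still in the black stand, and let it spring back up. Then take the tall reference glass by its two wide frosted faces only, never touching its narrow polished faces with the robot, lift it well clear of the stand, and bring it between the checker's two heads, without knocking it against them. Finish while still holding it there, upright and still in the gripper and resting on nothing, with its polished faces square to the beam and the lower part of the glass centred in the light path; leave everything else on the bench where it is.

Things in the scene. Friction and masses are not known exactly. Their poses are not given: they have to be found in the camera images.
- checker: Colour checker, fixed: grey base 90 x 170 x 12 mm (x, y, z) and two box heads, each 56 x 46 mm, up to 72 mm above the bench, centred at y = +50 and -50 mm. The gap between them is 54 mm along y, open above and to both x sides. Beam along y; lens rings in the gap 2.5 mm proud. Plunger on the +y head, flat black readout on the -y head. Origin: centre of the underside, at bench height, z up.
- light_path (a point): Middle of the beam in the gap, 50 mm above the bench, half way between the heads. Axes as the checker's: y along the beam, z up.
- plunger (a joint): Stroke of the checker's sprung plunger in m: 0 up (rest), 0.010 fully down. Pushed straight down; about 3 N starts it, 7 N holds it fully down; springs back by itself. Counts as pushed from 0.009 on, held a tenth of a second.
- plunger_top (a point): Centre of the top of the plunger's black round cap (24 mm across, 8 mm thick), on the checker's head at local x 0, y +50 mm; top 97 mm above the bench at rest, 87 mm when fully down. It moves with the plunger.
- stand: Black plastic stand fixed to the bench, 60 x 150 x 16 mm (x, y, z), with two sockets 24 x 34 mm, 10 mm deep (floor 6 mm above the bench), at local y +36 and -36 mm. The tall glass stands in one, the short glass in the other. Origin: centre of the underside, z up.
- glass: Reference glass: solid amber cell upright in the stand, 20 x 30 x 80 mm (x, y, z), about 0.12 kg. Its two wide faces (30 mm wide, local x = +10 and -10 mm) are frosted white: grip across 20 mm, along local x. The two narrow faces (local y = +15 and -15 mm) are polished clear. Frosted top. Origin: centre of the underside, z up along the glass.
- glass_windows: The two polished narrow faces of the reference glass, at its local y = +15 and -15 mm, 16 mm wide, over its whole height: the robot must not touch them. Same origin and axes as the glass.
- glass_mid (a point): Point inside the reference glass, on its centre line 25 mm above its underside: the beam must pass through here. Axes as the glass's.
- short_glass: Short amber glass block, 20 x 30 x 42 mm, in the other socket of the stand; stays there. Origin: centre of its underside.
- jar: Bystander: glass jar, 54 mm across, 62 mm tall, behind the checker. Origin: centre of its underside.
- tin: Bystander: flat round tin, 72 mm across, 22 mm tall, on the robot's side of the checker. Origin: centre of its underside.
- shoe_brush: Bystander: shoe brush, 45 x 130 x 40 mm, behind the stand. Origin: centre of its underside.
- lid_ring: Bystander: loose ring, 52 mm across, 14 mm tall, on the robot's side of the stand. Origin: centre of its underside.
- hammer: Bystander: hammer lying to the right of the stand. About 250 mm long, head away from the robot. Origin: near the middle of its length, on the bench.

How it is judged:
On the way, in this order (a step that is already met when the one before it is completed fails the run):
1. the plunger is pushed fully down while the tall glass is still in the stand (value of joint plunger above 0.009 m and distance of glass from where it was at the start of the episode below 0.008 m), for 0.1 s.
2. the plunger is up again and the tall glass is held by the fingers, lifted at least 60 mm above the bench (value of joint plunger below 0.003 m and height (world z) of glass above 0.06 m and contact force between glass and the fingers above 3 N and contact force between glass and checker below 0.2 N and contact force between glass and stand below 0.2 N), for 0.2 s.
At the end, for the whole second after the job is handed in: Fingers hold the tall glass (over 3 N), nothing else does; upright and square to the beam within 8 deg, still; its point 25 mm up within 6 mm across, 9 mm along and 10 mm in height of the light path's middle; plunger up; short glass within 15 mm, bystanders within 30 mm of their starts (x of glass_mid in the frame of light_path between -0.006 and 0.006 m and y of glass_mid in the frame of light_path between -0.009 and 0.009 m and z of glass_mid in the frame of light_path between -0.01 and 0.01 m and angle between the y axis of glass and the y axis of checker, either way round below 0.14 rad and angle between glass's own z axis and vertical below 0.14 rad and linear speed of glass below 0.02 m/s and angular speed of glass below 0.2 rad/s and value of joint plunger below 0.003 m and contact force between glass and the fingers above 3 N and contact force between glass and checker below 0.2 N and contact force between glass and stand below 0.2 N and distance of short_glass from where it was at the start of the episode below 0.015 m and distance of each of jar, tin, shoe_brush, lid_ring, hammer from where it was at the start of the episode below 0.03 m); the arm keeps its last pose, push and grip.
It fails at once if the robot touches a polished face of the tall glass (over 1 N) (contact force between glass_windows and the fingers above 1 N or contact force between glass_windows and the arm above 1 N).
It fails at once if the tall glass is knocked against the checker (over 4 N) (contact force between glass and checker above 4 N).
It fails at once if the short glass is moved more than 15 mm (distance of short_glass from where it was at the start of the episode above 0.015 m).
It fails at once if a bystander is moved more than 30 mm (distance of any of jar, tin, shoe_brush, lid_ring, hammer from where it was at the start of the episode above 0.03 m).
It also fails if it takes over 59 s, if anything falls off the work surface, if the arm or the gripper's body presses on something with over 40 N, if the wrist force passes 120 N, or if a joint passes its speed limit or range.

### The arm

A 7-joint arm with a two-finger parallel gripper is mounted at the origin on the work surface. World frame = base frame: x ahead of the robot, y to its left, z up, the work surface at z = 0. Lengths are in m, angles in rad, forces in N, time in s.
With the tool pointing down it reaches from about 0.4 to 0.85 m from the base axis. Payload 10.4 kg.
Tool frame: the origin (TCP) lies between the finger pads; the fingertips stand ahead of it and the grasp point (between the pads) lies 3 mm ahead of it (r.tips_ahead is the z of the fingertips in the tool frame, in m); z points along the fingers, y is the line along which they close (so a half turn about z gives the same grasp; the last joint's range is limited). The gripper opens to 87 mm and grips with 3 to 60 N. Pads are 19 mm wide; open, the fingers measure 117 mm over their backs; the gripper's body (75 mm by 190 mm) begins 51 mm behind the grasp point.
Start: joints at [-1.241, 0.332, -0.065, 1.46, 0.022, 1.35, -0.088], TCP at [0.216, 0.587, 0.245] pointing down, gripper open.
Joint ranges: [-2.6, 2.6], [-0.5, 2.12], [-1.47, 1.34], [0.16, 2.42], [-1.27, 4.41], [0.06, 2.06], [-2.6, 2.6]. Speed limits (rad/s): [2.22, 2.22, 2.79, 2.79, 3.14, 3.14, 3.14].

### API

Orientations are given as a unit quaternion [x, y, z, w].
In Python, from bench import telemetry, camera, get_calibration, r gives the robot as it stands.
- The arm moves only by the tool drive_tool, never from a script. Its argument "series" is one flat list of numbers, 7 for each row, row after row: the turn, a rotation vector about the tool's x, y, z in units of 5 degrees (1.0 is 5 degrees), then the shift along the tool's x, y, z in units of 40 mm (1.0 is 40 mm), then the opening, from -1 (shut) to 1 (fully open). A call has 1 to 10 rows; each row is the pose to reach, as a shift and turn from the pose commanded when the call began, along the tool's axes at that moment; what a row does not reach only later rows make up. A row lasts 1/12 s, in which the tool goes at most 41.7 mm and 7.16 degrees, less where a joint would pass 70% of its speed; a pose out of reach is approached as far as the arm can. A call with a gripper value outside its range is refused whole. The fingers move at their own pace and stop on an object; "grip_force" is the grip in N (left out, the last holds). Time passes only in rows, so rows that repeat a pose let the fingers close. It gives the time, the measured TCP pose, the force, the opening and the grip force at its end, in the units of the state.
- telemetry.read_state(): the state, without advancing time (a new reading comes with each control period).
- camera(name): name is "scene" or "top" or "wrist"; returns the picture (384x512x3 uint8, red, green, blue); there is no depth.
- get_calibration(name): a dict with "fovy" (degrees; the focal length in pixels is half the picture's height over the tangent of half this angle, whatever the lens; pixels are square), "cx", "cy" (the principal point, pixels), "xyz" and "rotation" of the camera in the world. Camera axes: x right, y up, looking along -z (the intrinsics and any distortion apply to the point x, -y, -z); pixel columns grow to the right and rows downward; lengths in m; the calibration is good to about 2 mm. A picture is of the moment at which its call begins: read the wrist's pose just before it. get_calibration takes no time and is no camera call; for the wrist camera it gives the pose at the moment of the call.
- r.close_job(): hands the job in; it is judged then, once.
The state is a dict: "time": time; "joint_positions": joint angles; "joint_vel": joint speeds; "joint_torque": joint torques, N m; "ee_pos": TCP position; "eef_rot": TCP orientation; "ft_force": force on the tool from outside, world axes, zero at the start; "torque": the same for the moment, N m; "width": finger opening in m; "grip_force": force on a finger pad.
Only numpy, scipy, OpenCV 4.12 (cv2) and the standard library are available. Lean on these libraries where they do the work, as an engineer would, in place of code of your own. Each camera call takes 0.05 s, during which the arm holds its last target. There are 200 camera calls.

## Working session

There is one attempt and no reset: what is moved stays moved. The work goes in short steps, Python scripts to look and compute and a tool call to move; the robot and the scene stay as the last step left them, time stands still between calls to the robot, and variables do not carry over. Pictures are saved under pics/ and viewed, at most 10 in all, crops included, and the job is handed in when it is done.

Besides the shell and the picture viewer there is one more tool, called after "Emit:" as name(argument=value, ...) on one line, values as JSON. drive_tool: Moves the arm, as the interface text tells. Its arguments: {"type":"object","properties":{"series":{"type":"array"},"grip_force":{"type":"number"}},"required":["series"]}

```bash
ls; mkdir -p pics; python3 - <<'E'
from bench import telemetry, camera, get_calibration, r
import cv2
s=telemetry.read_state(); print(s['time'],s['ee_pos'],s['eef_rot'],s['width'],r.tips_ahead)
for n in("top","scene"):
    print(n,get_calibration(n)); cv2.imwrite(f'pics/{n}0.png',camera(n)[:,:,::-1])
E
```

```text
pics
0.0 [0.21585446 0.58618027 0.24377192] [ 1.75475564e-01  9.84483548e-01 -6.82598063e-04 -6.99152720e-05] 0.0871720910980296 0.022
top {'fovy': 54.0145172796609, 'cx': 252.5656194334975, 'cy': 193.60943312875017, 'xyz': array([ 0.45102295, -0.07577808,  0.99991337]), 'rotation': array([ 0.03187315, -0.03962057, -0.69642716,  0.71582367])}
scene {'fovy': 57.34163818131759, 'cx': 251.00136075059527, 'cy': 188.03434138291857, 'xyz': array([ 1.09981602, -0.28627298,  0.51798941]), 'rotation': array([0.37485838, 0.26569389, 0.5330767 , 0.7104345 ])}
```

View pics/top0.png

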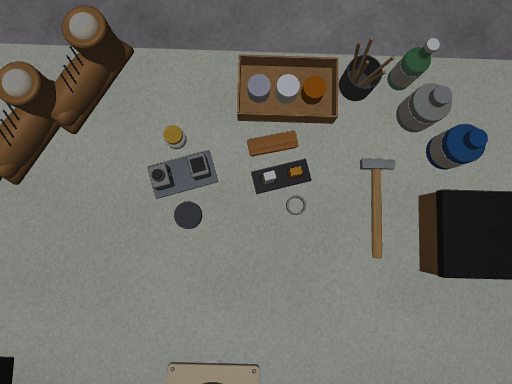

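View pics/scene0.png

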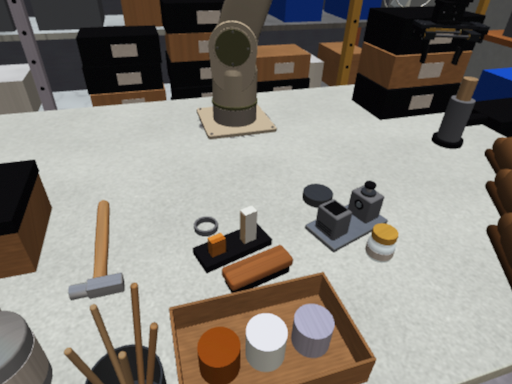

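The top view shows the checker near (183,174), with its plunger at (159,175). The stand is near (281,176), with the tall white-topped glass at (269,176) and the short one at (296,171). I'll enlarge both.

```bash
python3 - <<'E'
import cv2
a=cv2.imread('pics/top0.png')
cv2.imwrite('pics/topc.png',cv2.resize(a[130:220,140:320],(792,396),interpolation=cv2.INTER_CUBIC))
b=cv2.imread('pics/scene0.png')
cv2.imwrite('pics/scenec.png',cv2.resize(b[170:280,185:405],(800,400),interpolation=cv2.INTER_CUBIC))
E
```

```text
(no output)
```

View pics/topc.png

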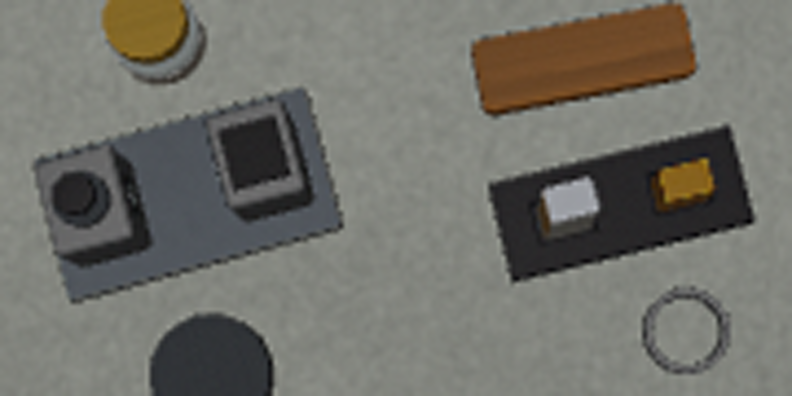

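View pics/scenec.png

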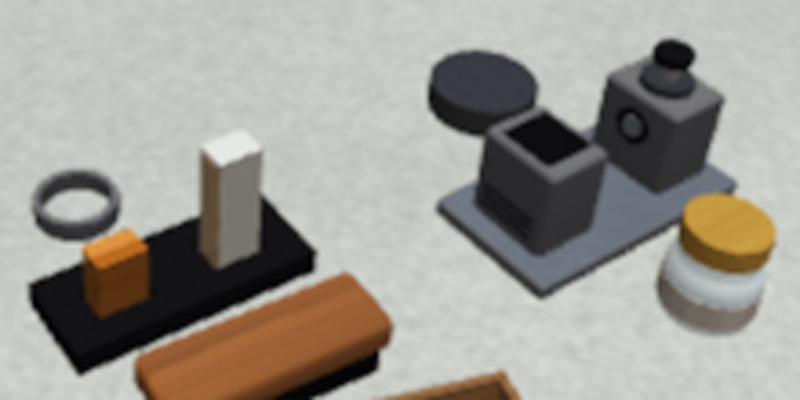

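The top crop shows the stand's corners at (490,184), (730,126), (753,222) and (514,281). The checker's base corners are at (305,90), (342,229) and (72,302), with the cap near (75,197). In the scene crop the glass is upright at the right of the stand, with its wide frosted face along the stand's y. Next I fit the poses to both views.

```bash
cat > h.py <<'E'
import numpy as np
from scipy.spatial.transform import Rotation as R
from scipy.optimize import least_squares
def proj(c,P):
    f=192/np.tan(np.radians(c['fovy'])/2)
    q=R.from_quat(c['rotation']).inv().apply(np.atleast_2d(P)-c['xyz'])
    return np.c_[c['cx']+f*q[:,0]/-q[:,2], c['cy']-f*q[:,1]/-q[:,2]]
def world(p,L):
    return R.from_euler('z',p[2]).apply(np.atleast_2d(L))+[p[0],p[1],0]
def fit(obs,p0):  # obs: list of (cal, local pts, pixels)
    fn=lambda p: np.concatenate([(proj(c,world(p,L))-u).ravel() for c,L,u in obs])
    s=least_squares(fn,p0,loss='soft_l1'); return s.x,fn(s.x).reshape(-1,2)
E
python3 - <<'E'
from h import *
from bench import get_calibration
T,S=get_calibration('top'),get_calibration('scene')
t=lambda a:(np.array(a)+.5)/4.4-.5+[140,130]
s=lambda a:(np.array(a)+.5)/(800/220)-.5+[185,170]
a=np.array
st=[(T,a([[.03,.075,.016],[.03,-.075,.016],[-.03,-.075,.016],[-.03,.075,.016]]),t([[490,184],[730,126],[753,222],[514,281]])),
    (S,a([[-.03,-.075,.016],[.03,.075,.016],[-.03,.075,.016],[.03,-.075,0]]),s([[30,290],[315,252],[264,197],[82,372]]))]
gl=[(T,a([[.01,.015,.086],[.01,-.015,.086],[-.01,-.015,.086],[-.01,.015,.086]]),t([[540,190],[592,178],[600,217],[550,232]])),
    (S,a([[-.01,-.015,.086],[-.01,.015,.086],[.01,.015,.086],[.01,-.015,.086]]),s([[201,148],[242,131],[263,147],[220,167]]))]
ch=[(T,a([[.045,-.085,.012],[-.045,-.085,.012],[-.045,.085,.012],[0,.05,.097]]),t([[305,90],[342,229],[72,302],[74,196]])),
    (S,a([[-.045,-.085,.012],[.045,-.085,.012],[.045,.085,.012],[0,.05,.093]]),s([[438,205],[543,290],[736,183],[673,54]]))]
for n,o in(('stand',st),('glass',gl),('checker',ch)):
    for lab,oo in(('both',o),('top',o[:1]),('scene',o[1:])):
        p,e=fit(oo,[.5,0,.2]); print(n,lab,p.round(4),np.abs(e).max().round(2))
    if n=='stand': print('socket',world(p,[0,.036,0]))
    if n=='checker': print(world(p,[[0,.05,.097],[0,0,.05]]))
E
```

```text
stand both [ 0.6006 -0.1598  0.2658] 1.53
stand top [ 0.6005 -0.159   0.2681] 0.55
stand scene [ 0.6013 -0.1604  0.2664] 1.87
socket [[ 0.59180036 -0.12569545  0.        ]]
glass both [ 0.5887 -0.1256  0.3096] 1.05
glass top [ 0.5884 -0.1243  0.2708] 0.95
glass scene [ 0.5894 -0.1268  0.3496] 0.83
checker both [0.5985 0.1003 0.3036] 1.77
checker top [0.5984 0.1015 0.2964] 0.72
checker scene [0.5997 0.0984 0.3169] 0.9
[[0.58408185 0.14591389 0.097     ]
 [0.59966241 0.0984034  0.05      ]]
```

Emit:
drive_tool(series=[0, 0, 0.525, -0.62, -0.355, 0, -1, 0, 0, 1.05, -1.24, -0.71, 0, -1, 0, 0, 1.575, -1.86, -1.065, 0, -1, 0, 0, 2.1, -2.48, -1.42, 0, -1, 0, 0, 2.625, -3.1, -1.775, 0, -1, 0, 0, 3.15, -3.72, -2.13, 0, -1, 0, 0, 3.675, -4.34, -2.485, 0, -1, 0, 0, 4.2, -4.96, -2.84, 0, -1, 0, 0, 4.725, -5.58, -3.195, 0, -1, 0, 0, 5.25, -6.2, -3.55, 0, -1], grip_force=20)

```text
time: 0.93
ee_pos: [0.4002, 0.3662, 0.2443]
eef_rot: [0.395, 0.918, -0.0, -0.0]
ft_force: [1.2, 0.2, 0.4]
width: 0.0285
grip_force: 0.0
```

```bash
cat >> h.py <<'E'
def togo(x,y,z,yaw):
    from bench import telemetry
    s=telemetry.read_state(); q=R.from_quat(s['eef_rot'])
    d=q.inv().apply(np.array([x,y,z])-s['ee_pos'])/.04
    yv=np.array([np.cos(yaw),np.sin(yaw),0]); yv*=np.sign(yv@q.as_matrix()[:,1])
    zv=np.array([0,0,-1.]); M=np.c_[np.cross(yv,zv),yv,zv]
    w=np.degrees((q.inv()*R.from_matrix(M)).as_rotvec())/5
    print('t',round(s['time'],2),'pos',s['ee_pos'].round(4),'F',s['ft_force'].round(1),'w',round(s['width'],4),'grip',s['grip_force'],'| turn',w.round(2),'shift',d.round(3))
E
python3 -c "
from h import *; togo(.5837,.148,.244,.30)"
```

```text
t 0.93 pos [0.4002 0.3662 0.2443] F [1.2 0.2 0.4] w 0.0285 grip 0.0 | turn [-0.    0.    5.24] shift [-7.116 -0.417  0.008]
```

Emit:
drive_tool(series=[0, 0, 0.524, -0.71, -0.042, 0, -1, 0, 0, 1.048, -1.42, -0.083, 0, -1, 0, 0, 1.572, -2.13, -0.125, 0, -1, 0, 0, 2.096, -2.85, -0.167, 0, -1, 0, 0, 2.62, -3.56, -0.208, 0, -1, 0, 0, 3.144, -4.27, -0.25, 0, -1, 0, 0, 3.668, -4.98, -0.292, 0, -1, 0, 0, 4.192, -5.69, -0.334, 0, -1, 0, 0, 4.716, -6.4, -0.375, 0, -1, 0, 0, 5.24, -7.116, -0.417, 0, -1])

```text
time: 1.77
ee_pos: [0.5841, 0.1486, 0.2443]
eef_rot: [0.593, 0.805, -0.0, -0.0]
ft_force: [0.1, 0.2, 0.2]
width: 0.0
grip_force: 0.0
```

```bash
python3 - <<'E'
from h import *
from bench import camera,get_calibration
import cv2
togo(.5837,.148,.145,.30)
c=get_calibration('wrist'); print(c)
cv2.imwrite('pics/w1.png',cv2.resize(camera('wrist'),(800,600))[:,:,::-1])
L=[[0,.05,.097],[.045,-.085,.012],[.045,.085,.012],[0,-.05,.072]]
print(proj(c,world([.5985,.1003,.3036],L))*800/512)
E
```

```text
t 1.77 pos [0.5841 0.1486 0.2443] F [0.1 0.2 0.2] w 0.0 grip 0.0 | turn [-0.01 -0.    0.01] shift [-0.012 -0.013  2.482]
{'fovy': 59.368239096186635, 'cx': 251.42439847950274, 'cy': 190.8278693882462, 'xyz': array([0.56351321, 0.21906661, 0.38596615]), 'rotation': array([-0.1326936 , -0.01973025,  0.14849119,  0.97977216])}
[[389.86466973 288.13245445]
 [448.21834889 426.89511448]
 [454.27406034 209.9571312 ]
 [390.76053747 424.98740952]]
```

View pics/w1.png

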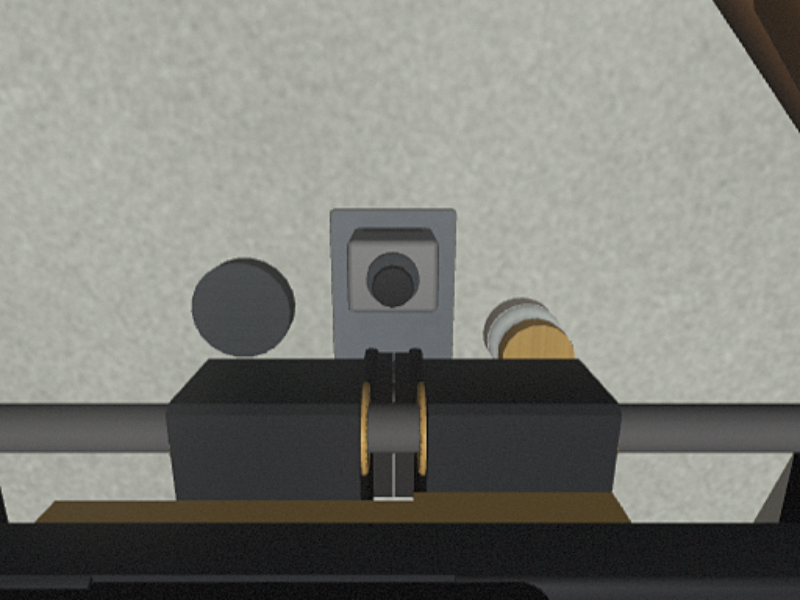

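The wrist view shows the cap at (392,286) and the base edge running from (331,210) to (456,209). My fit predicted (390,288) and (454,210), so the checker's pose is good to about 1 mm. Now I push the plunger.

Emit:
drive_tool(series=[0, 0, 0, 0, 0, 0.7, -1, 0, 0, 0, 0, 0, 1.5, -1, 0, 0, 0, 0, 0, 2.3, -1, 0, 0, 0, 0, 0, 2.9, -1, 0, 0, 0, 0, 0, 3.1, -1, 0, 0, 0, 0, 0, 3.2, -1, 0, 0, 0, 0, 0, 3.3, -1, 0, 0, 0, 0, 0, 3.4, -1, 0, 0, 0, 0, 0, 3.4, -1, 0, 0, 0, 0, 0, 3.4, -1])

```text
time: 2.65
ee_pos: [0.5843, 0.15, 0.1106]
eef_rot: [0.592, 0.806, 0.001, 0.0]
ft_force: [-5.1, -0.5, 6.2]
width: 0.0003
grip_force: 3.2
```

Emit:
drive_tool(series=[0, 0, 0, 0, 0, 0.05, -1, 0, 0, 0, 0, 0, 0.1, -1, 0, 0, 0, 0, 0, 0.15, -1, 0, 0, 0, 0, 0, 0.15, -1, 0, 0, 0, 0, 0, 0.15, -1, 0, 0, 0, 0, 0, 0.15, -1])

```text
time: 3.15
ee_pos: [0.5848, 0.1501, 0.1091]
eef_rot: [0.593, 0.806, 0.002, 0.0]
ft_force: [-20.8, -3.6, 45.4]
width: 0.0011
grip_force: 22.3
```

The force has risen to 45 N, so the plunger is against its hard stop and has been held there. I retract and open the fingers.

Emit:
drive_tool(series=[0, 0, 0, 0, 0, -0.3, -1, 0, 0, 0, 0, 0, -0.8, -1, 0, 0, 0, 0, 0, -1.5, -1, 0, 0, 0, 0, 0, -2.3, -1, 0, 0, 0, 0, 0, -3.1, 0, 0, 0, 0, 0, 0, -3.5, 1, 0, 0, 0, 0, 0, -3.5, 1])

```text
time: 3.73
ee_pos: [0.586, 0.1502, 0.2491]
eef_rot: [0.593, 0.806, 0.004, 0.003]
ft_force: [1.1, -0.0, 1.6]
width: 0.0134
grip_force: 0.0
```

```bash
python3 -c "
from h import *; togo(.5887,-.1256,.245,.28)"
```

```text
t 3.73 pos [0.586  0.1502 0.2491] F [ 1.1 -0.   1.6] w 0.0134 grip 0.0 | turn [ 0.11 -0.01  0.26] shift [-6.602 -1.989  0.076]
```

Emit:
drive_tool(series=[0.02, 0, 0.05, -0.5, -0.15, 0, 1, 0.04, 0, 0.08, -1.2, -0.36, 0, 1, 0.06, 0, 0.11, -2, -0.6, 0, 1, 0.08, 0, 0.14, -2.8, -0.84, 0, 1, 0.1, 0, 0.17, -3.6, -1.08, 0, 1, 0.1, 0, 0.2, -4.4, -1.32, 0, 1, 0.1, 0, 0.23, -5.2, -1.57, 0, 1, 0.1, 0, 0.26, -6, -1.81, 0, 1, 0.1, 0, 0.26, -6.6, -1.99, 0, 1, 0.1, 0, 0.26, -6.6, -1.99, 0, 1])

```text
time: 4.57
ee_pos: [0.5854, -0.133, 0.2436]
eef_rot: [0.605, 0.796, -0.004, -0.001]
ft_force: [0.4, -0.8, -0.1]
width: 0.0794
grip_force: 0.0
```

```bash
python3 - <<'E'
from h import *
from bench import camera,get_calibration
import cv2
togo(.5887,-.1256,.245,.28)
c=get_calibration('wrist')
i=cv2.resize(camera('wrist'),(800,600))[:,:,::-1]
cv2.imwrite('pics/w2.png',i)
L=[[.01,.015,.086],[.01,-.015,.086],[-.01,-.015,.086],[-.01,.015,.086]]
print(proj(c,world([.5887,-.1256,.28],L))*800/512)
np.save('w2.npy',c,allow_pickle=True)
E
```

```text
t 4.57 pos [ 0.5854 -0.133   0.2436] F [ 0.4 -0.8 -0.1] w 0.0794 grip 0.0 | turn [-0.09  0.04 -0.09] shift [ 0.156  0.13  -0.038]
[[419.51183599 246.20190231]
 [419.22355979 296.58567378]
 [385.29048496 296.77150025]
 [384.67237248 246.42639677]]
```

View pics/w2.png

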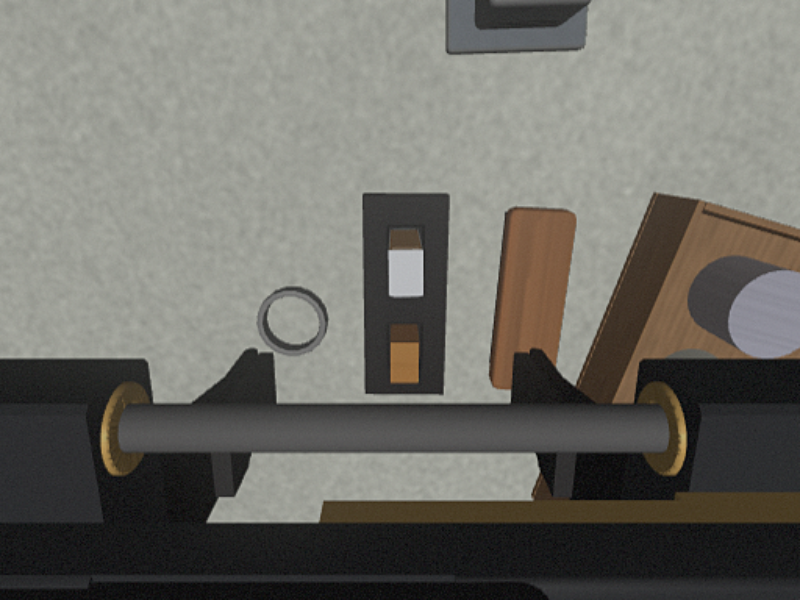

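The wrist view shows the glass's white top at corners (388,247), (423,247), (423,297) and (389,297), and the short glass below it at (404,362). That is about 2 mm from my fit along x, so I refit.

```bash
python3 - <<'E'
from h import *
c=np.load('w2.npy',allow_pickle=True).item()
L=np.array([[.01,.015,.086],[.01,-.015,.086],[-.01,-.015,.086],[-.01,.015,.086]])
u=np.array([[423,247],[423,297],[389,297],[388,247]])*512/800
p,e=fit([(c,L,u)],[.589,-.126,.28]); print(p,abs(e).max())
L=np.array([[.03,.075,.016],[.03,-.075,.016],[-.03,-.075,.016],[-.03,.075,.016]])
u=np.array([[449,194],[442,394],[366,393],[363,194]])*512/800
q,e=fit([(c,L,u)],[.6,-.16,.28]); print(q,abs(e).max(),world(q,[0,.036,0]))
togo(p[0],p[1],.245,.275)
E
```

```text
[ 0.59078474 -0.12532807  0.28411995] 0.22326504427473992
[ 0.60107988 -0.15959043  0.26852864] 0.7285703976328364 [[ 0.59152861 -0.12488058  0.        ]]
t 4.62 pos [ 0.5859 -0.1297  0.2433] F [ 0.4  1.  -0.5] w 0.0822 grip 0.0 | turn [-0.09  0.02 -0.01] shift [ 0.071  0.147 -0.043]
```

Emit:
drive_tool(series=[0, 0, 0, 0, 0, 0, 1, 0, 0, 0, 0, 0, 0, 1, 0, 0, 0, 0, 0, 0, 1, 0, 0, 0, 0, 0, 0, 1, 0, 0, 0, 0, 0, 0, 1, 0, 0, 0, 0, 0, 0, 1])

```text
time: 5.12
ee_pos: [0.5863, -0.1254, 0.2425]
eef_rot: [0.601, 0.799, -0.003, -0.003]
ft_force: [-0.3, 0.1, 0.8]
width: 0.087
grip_force: 0.0
```

```bash
python3 -c "
from h import *; togo(.5910,-.1252,.110,.275)"
```

```text
t 5.12 pos [ 0.5863 -0.1254  0.2425] F [-0.3  0.1  0.8] w 0.087 grip 0.0 | turn [-0.1  -0.    0.07] shift [-0.027  0.142  3.312]
```

Emit:
drive_tool(series=[-0.1, 0, 0.07, -0.03, 0.14, 0.4, 0.3, -0.1, 0, 0.07, -0.03, 0.14, 1, 0.3, -0.1, 0, 0.07, -0.03, 0.14, 1.7, 0.3, -0.1, 0, 0.07, -0.03, 0.14, 2.4, 0.3, -0.1, 0, 0.07, -0.03, 0.14, 3, 0.3, -0.1, 0, 0.07, -0.03, 0.14, 3.3, 0.3, -0.1, 0, 0.07, -0.03, 0.14, 3.3, 0.3, -0.1, 0, 0.07, -0.03, 0.14, 3.3, 0.3, -0.1, 0, 0.07, -0.03, 0.14, 3.3, 0.3, -0.1, 0, 0.07, -0.03, 0.14, 3.3, 0.3])

```text
time: 5.95
ee_pos: [0.5919, -0.1261, 0.1122]
eef_rot: [0.604, 0.797, 0.001, 0.001]
ft_force: [-1.0, -0.0, 0.0]
width: 0.0566
grip_force: 0.0
```

```bash
python3 -c "
from h import *; togo(.5910,-.1252,.071,.275)"
```

```text
t 5.95 pos [ 0.5919 -0.1261  0.1122] F [-1. -0.  0.] w 0.0566 grip 0.0 | turn [ 0.03  0.01 -0.01] shift [ 0.028 -0.019  1.031]
```

Emit:
drive_tool(series=[0, 0, 0, 0.02, -0.01, 0.3, 0.3, 0, 0, 0, 0.02, -0.02, 0.6, 0.3, 0, 0, 0, 0.02, -0.02, 0.9, 0.3, 0, 0, 0, 0.02, -0.02, 1.03, 0.3, 0, 0, 0, 0.02, -0.02, 1.03, 0.3, 0, 0, 0, 0.02, -0.02, 1.03, 0.3, 0, 0, 0, 0.02, -0.02, 1.03, 0.3])

```text
time: 6.53
ee_pos: [0.5901, -0.1255, 0.0695]
eef_rot: [0.604, 0.797, 0.0, 0.0]
ft_force: [0.1, -0.3, -0.1]
width: 0.0566
grip_force: 0.0
```

```bash
python3 - <<'E'
from h import *
from bench import camera,get_calibration
import cv2
togo(.5910,-.1252,.071,.275)
c=get_calibration('wrist')
cv2.imwrite('pics/w3.png',cv2.resize(camera('wrist'),(800,600))[:,:,::-1])
E
```

```text
t 6.53 pos [ 0.5901 -0.1255  0.0695] F [ 0.1 -0.3 -0.1] w 0.0566 grip 0.0 | turn [ 0.    0.   -0.02] shift [ 0.002  0.023 -0.037]
```

View pics/w3.png

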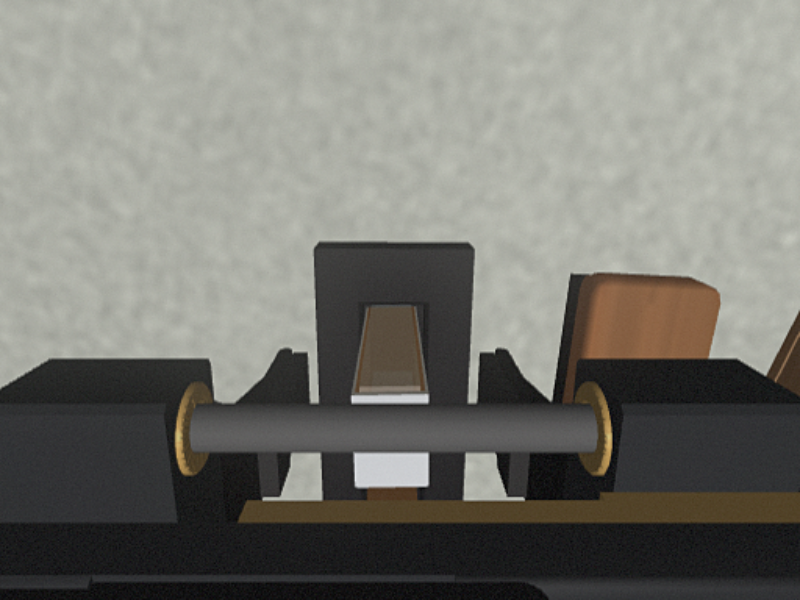

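The glass top spans columns 351–429, midway between the fingers (centre about 393), and it is square to them. I close on it.

Emit:
drive_tool(series=[0, 0, 0, 0, 0, 0, -0.2, 0, 0, 0, 0, 0, 0, -0.4, 0, 0, 0, 0, 0, 0, -1, 0, 0, 0, 0, 0, 0, -1, 0, 0, 0, 0, 0, 0, -1, 0, 0, 0, 0, 0, 0, -1, 0, 0, 0, 0, 0, 0, -1, 0, 0, 0, 0, 0, 0, -1, 0, 0, 0, 0, 0, 0, -1], grip_force=25)

```text
time: 7.33
ee_pos: [0.5899, -0.1253, 0.0693]
eef_rot: [0.604, 0.797, -0.0, -0.0]
ft_force: [0.0, -0.9, -0.3]
width: 0.0197
grip_force: 25.0
```

Emit:
drive_tool(series=[0, 0, 0, 0, 0, -0.15, -1, 0, 0, 0, 0, 0, -0.4, -1, 0, 0, 0, 0, 0, -0.8, -1, 0, 0, 0, 0, 0, -1.3, -1, 0, 0, 0, 0, 0, -1.8, -1, 0, 0, 0, 0, 0, -2.4, -1, 0, 0, 0, 0, 0, -3, -1, 0, 0, 0, 0, 0, -3.5, -1, 0, 0, 0, 0, 0, -3.75, -1, 0, 0, 0, 0, 0, -3.75, -1])

```text
time: 8.17
ee_pos: [0.5909, -0.1257, 0.2222]
eef_rot: [0.604, 0.797, 0.001, 0.002]
ft_force: [-0.1, 0.2, -1.7]
width: 0.0195
grip_force: 25.0
```

```bash
python3 -c "
from h import *; togo(.5985,.1003,.22,.30)"
```

```text
t 8.17 pos [ 0.5909 -0.1257  0.2222] F [-0.1  0.2 -1.7] w 0.0195 grip 24.99510967405513 | turn [ 0.05  0.02 -0.3 ] shift [5.39  1.708 0.056]
```

Emit:
drive_tool(series=[0, 0, 0, 0.2, 0.06, 0, -1, 0, 0, -0.05, 0.6, 0.19, 0, -1, 0, 0, -0.1, 1.2, 0.38, 0, -1, 0, 0, -0.15, 1.9, 0.6, 0, -1, 0, 0, -0.2, 2.6, 0.82, 0, -1, 0, 0, -0.25, 3.3, 1.05, 0, -1, 0, 0, -0.3, 4, 1.27, 0, -1, 0, 0, -0.3, 4.6, 1.46, 0, -1, 0, 0, -0.3, 5.1, 1.62, 0, -1, 0, 0, -0.3, 5.35, 1.7, 0, -1])

```text
time: 9.0
ee_pos: [0.5962, 0.1034, 0.2172]
eef_rot: [0.592, 0.806, -0.001, -0.001]
ft_force: [0.4, 0.2, -1.1]
width: 0.02
grip_force: 25.0
```

Emit:
drive_tool(series=[0, 0, 0, 0, 0, 0, -1, 0, 0, 0, 0, 0, 0, -1, 0, 0, 0, 0, 0, 0, -1, 0, 0, 0, 0, 0, 0, -1, 0, 0, 0, 0, 0, 0, -1, 0, 0, 0, 0, 0, 0, -1, 0, 0, 0, 0, 0, 0, -1, 0, 0, 0, 0, 0, 0, -1])

```text
time: 9.67
ee_pos: [0.5975, 0.0988, 0.2193]
eef_rot: [0.594, 0.805, 0.0, 0.0]
ft_force: [-0.3, 0.6, -1.0]
width: 0.0197
grip_force: 25.0
```

```bash
python3 - <<'E'
from h import *
from bench import camera,get_calibration
import cv2
togo(.5985,.1003,.22,.30)
c=get_calibration('wrist')
np.save('w4.npy',c,allow_pickle=True)
a=cv2.resize(camera('wrist'),(800,600))[:400,:,::-1]
cv2.imwrite('pics/w4.png',a)
s=camera('scene'); cv2.imwrite('pics/s4.png',s[:,:,::-1]); cv2.imwrite('pics/s4c.png',cv2.resize(s[120:270,270:420],(600,600),interpolation=cv2.INTER_CUBIC)[:,:,::-1])
L=[[0,.05,.097],[.045,.085,.012],[-.045,.085,.012]]
print(proj(c,world([.5985,.1003,.3036],L))*800/512)
E
```

```text
t 9.67 pos [0.5975 0.0988 0.2193] F [-0.3  0.6 -1. ] w 0.0197 grip 24.99524869490415 | turn [ 0.    0.   -0.01] shift [ 0.029  0.035 -0.017]
[[393.07845336 199.57224964]
 [463.94545299 131.74528575]
 [321.73461147 132.32542872]]
```

View pics/w4.png

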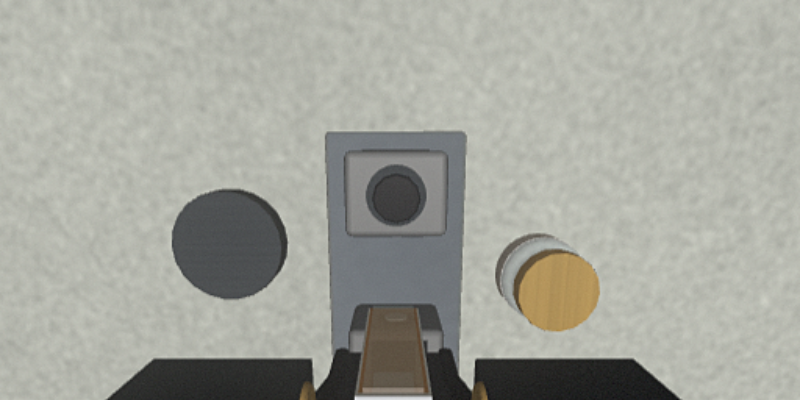

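View pics/s4c.png

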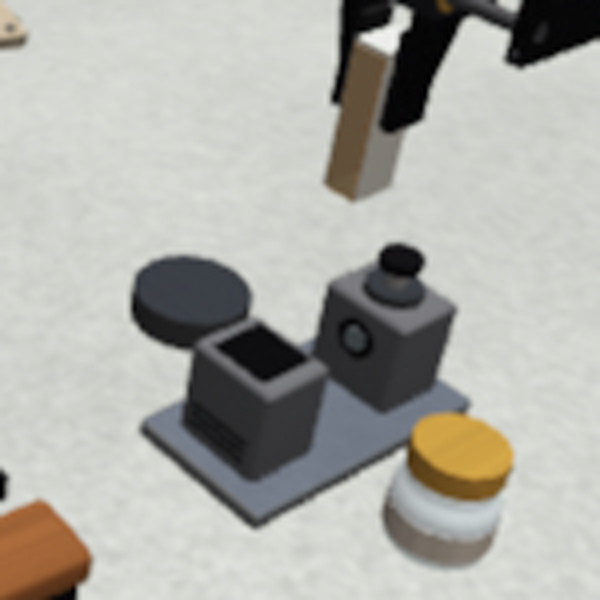

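The wrist view shows the held glass vertical: its polished face runs from top (358–428,395) to bottom (368–418,308). The cap is at (396,198) and the checker's corners at (467,131) and (326,131). In the scene view the plunger is up and the glass is clear. I fit both poses from this view.

```bash
python3 - <<'E'
from h import *
from bench import telemetry
c=np.load('w4.npy',allow_pickle=True).item()
k=512/800
L=np.array([[0,.05,.097],[.045,.085,.012],[-.045,.085,.012],[-.028,.073,.072],[.028,.073,.072],[-.028,.027,.072],[.028,.027,.072]])
u=np.array([[396,198],[467,131],[326,131],[346,151],[447,151],[346,236],[446,236]])*k
p,e=fit([(c,L,u)],[.6,.1,.3]); print('checker',p,abs(e).max()); print(e.round(1).tolist())
print('light',world(p,[0,0,.05]))
# held glass: x,y,yaw,z,tilt about tool-ish x / y
G=np.array([[-.01,.015,.08],[.01,.015,.08],[-.01,.015,0],[.01,.015,0]])
ug=np.array([[358,394],[428,394],[367,308],[419,308]])*k
fn=lambda q:(proj(c,R.from_euler('zxy',[q[3],q[4],q[5]]).apply(G)+q[:3])-ug).ravel()
s=telemetry['x'] if 0 else telemetry.read_state()
z0=s['ee_pos'][2]-.0633
f2=lambda q:fn([q[0],q[1],z0,q[2],q[3],q[4]])
s2=least_squares(f2,[.5975,.0988,.3,0,0]); print('glass',s2.x.round(4),'z',z0,abs(s2.fun).max())
E
```

```text
checker [0.59965491 0.10132185 0.29689854] 1.5869628310204575
[[0.4, 0.2], [0.1, 0.1], [-0.8, -0.1], [-1.6, -0.6], [1.6, -0.4], [-0.4, 0.4], [0.5, 0.6]]
light [[0.59965491 0.10132185 0.05      ]]
glass [ 0.5993  0.0969  0.2998 -0.005  -0.0017] z 0.15599420694671215 2.2460985873846653
```

```bash
python3 -c "
from h import *; togo(.5997,.1010,.15,.298)"
```

```text
t 9.77 pos [0.5975 0.099  0.2193] F [ 0.1 -0.5 -1.1] w 0.0195 grip 24.995136761572212 | turn [0.   0.   0.02] shift [0.032 0.067 1.732]
```

Emit:
drive_tool(series=[0, 0, 0, 0.03, 0.07, 0.2, -1, 0, 0, 0, 0.03, 0.07, 0.5, -1, 0, 0, 0, 0.03, 0.07, 0.9, -1, 0, 0, 0, 0.03, 0.07, 1.3, -1, 0, 0, 0, 0.03, 0.07, 1.6, -1, 0, 0, 0, 0.03, 0.07, 1.73, -1, 0, 0, 0, 0.03, 0.07, 1.73, -1, 0, 0, 0, 0.03, 0.07, 1.73, -1, 0, 0, 0, 0.03, 0.07, 1.73, -1, 0, 0, 0, 0.03, 0.07, 1.73, -1])

```text
time: 10.6
ee_pos: [0.6003, 0.1011, 0.151]
eef_rot: [0.594, 0.805, 0.001, 0.0]
ft_force: [0.1, 0.4, -0.9]
width: 0.0199
grip_force: 25.0
```

```bash
python3 -c "
from h import *; togo(.5997,.1010,.0883,.298)"
```

```text
t 10.6 pos [0.6003 0.1011 0.151 ] F [ 0.1  0.4 -0.9] w 0.0199 grip 24.995081594679505 | turn [0.02 0.   0.02] shift [ 0.002 -0.019  1.567]
```

Emit:
drive_tool(series=[0, 0, 0, 0, -0.01, 0.1, -1, 0, 0, 0, 0, -0.02, 0.3, -1, 0, 0, 0, 0, -0.02, 0.5, -1, 0, 0, 0, 0, -0.02, 0.7, -1, 0, 0, 0, 0, -0.02, 0.9, -1, 0, 0, 0, 0, -0.02, 1.1, -1, 0, 0, 0, 0, -0.02, 1.3, -1, 0, 0, 0, 0, -0.02, 1.45, -1, 0, 0, 0, 0, -0.02, 1.55, -1, 0, 0, 0, 0, -0.02, 1.57, -1])

```text
time: 11.43
ee_pos: [0.5986, 0.1008, 0.0863]
eef_rot: [0.593, 0.805, -0.001, -0.0]
ft_force: [-0.0, 0.5, -0.4]
width: 0.0201
grip_force: 25.0
```

Emit:
drive_tool(series=[0, 0, 0, 0, 0, 0, -1, 0, 0, 0, 0, 0, 0, -1, 0, 0, 0, 0, 0, 0, -1, 0, 0, 0, 0, 0, 0, -1, 0, 0, 0, 0, 0, 0, -1, 0, 0, 0, 0, 0, 0, -1, 0, 0, 0, 0, 0, 0, -1, 0, 0, 0, 0, 0, 0, -1])

```text
time: 12.1
ee_pos: [0.599, 0.1008, 0.0873]
eef_rot: [0.593, 0.805, 0.0, 0.0]
ft_force: [0.6, -1.0, -1.2]
width: 0.0196
grip_force: 25.0
```

```bash
python3 - <<'E'
from h import *
from bench import camera
import cv2
togo(.5997,.1010,.0883,.298)
s=camera('scene'); cv2.imwrite('pics/s5c.png',cv2.resize(s[140:260,290:410],(600,600),interpolation=cv2.INTER_CUBIC)[:,:,::-1])
E
```

```text
t 12.1 pos [0.599  0.1008 0.0873] F [ 0.6 -1.  -1.2] w 0.0196 grip 24.995100488886237 | turn [0.   0.   0.02] shift [-0.001  0.017 -0.025]
```

View pics/s5c.png

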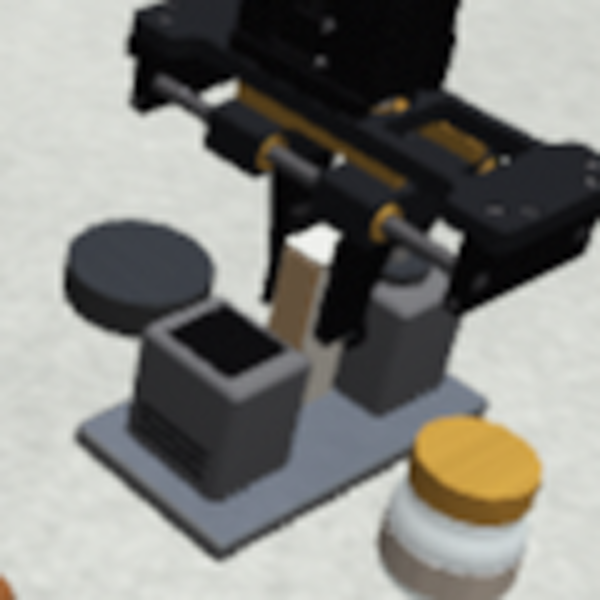

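The picture shows the glass upright between the heads, with its top at about (315,240). Nothing touches it but the fingers, and the arm is within 1 mm of target and still. I hand in.

```bash
python3 -c "
from bench import r
print(r.close_job())"
```

```text
the job is handed in; nothing more can be done
None
```

I zeroed the checker, then gripped the tall glass by its frosted faces and handed the job in at about 12 s with it held upright in the light path, within about 1 mm of my target by my own measurements; no verdict came back.

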